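# Start a shaker run at speed step 4

## Task

Stand the lidded sample cup upright on the tray of the bench shaker, inside its rim, then turn the shaker's speed selector to step 4 (the fourth click clockwise from the off dot) and let go of it there, and then press the start button fully down and let it come back up. Do not tip the cup over, and leave the small bottle, the timer and the petri dish where they stand.

Things in the scene. Friction and masses are not known exactly. Their poses are not given: they have to be found in the camera images.
- cup: The only sample cup: pale tapered pot, 62 mm tall, 0.08 to 0.17 kg, with a fixed round lid 61 mm in diameter over its top 12 mm; the pot is 54 mm wide below it. Origin: centre of the underside, z up. It starts upright on the worktop in one of three places on the left, which it shares at random with the small bottle and the timer.
- shaker: Fixed white bench shaker, 180 mm (x) by 270 mm (y). Origin: centre of its underside; x to its rear, y to its left. Left: low deck with the tray. Right (y -135 to -13 mm): console, top 60 mm above the worktop, with the selector (rear) and start button (front). White scale round the selector: a dot = off, then clockwise five bars = steps 1 to 5, 30 degrees apart.
- tray (a point): Centre of the top of the rubber mat in the tray, 45 mm above the worktop; axes as the shaker's. The mat is 114 by 114 mm, inside an aluminium rim that stands 6 mm above it.
- selector (a joint): Speed selector angle in rad: 0 at the off dot, growing clockwise seen from above. Spring clicks every 0.5236 rad (30 deg); step 4 is 2.094; hard stops just outside 0 and 2.618 (step 5). Starts in step 0, 1 or 2. Passing a click takes about 0.1 N m; let go between clicks it springs to the nearer one.
- selector_grip (a point): Point to pinch, on the selector's vertical axis, 82 mm above the worktop. Black selector: round skirt 72 mm wide, 10 mm high, and on it an upright grip bar 68 mm long, 16 mm thick, its top 94 mm above the worktop. Site x runs along the bar to its pointed nose (white line on top), which points at the set step; at joint 0 that is 75 deg counter-clockwise from the shaker's x.
- start (a joint): Travel of the start button in m, 0 up, 0.006 fully down; sprung, returns by itself; takes 5 N fully down.
- start_top (a point): Centre of the top face of the start button: black disc 28 mm in diameter in a grey collar, pressed straight down; its top is 72 mm above the worktop and 12 mm above the console when up. It lies 82 mm in front of the selector's axis.
- small_bottle: Bystander: small white bottle with a screw cap, 48 mm in diameter, 85 mm tall. Origin: centre of its underside.
- timer: Bystander: grey bench timer with three keys, 66 by 62 by 19 mm, flat on the worktop. Origin: centre of its underside.
- petri_dish: Bystander: flat round petri dish, 91 mm in diameter, 15 mm high, to the right of the shaker near the front edge. Origin: centre of its underside.

How it is judged:
On the way, in this order (a step that is already met when the one before it is completed fails the run):
1. the cup stands upright on the tray's mat inside the rim, let go (x of cup in the frame of tray between -0.032 and 0.032 m and y of cup in the frame of tray between -0.032 and 0.032 m and z of cup in the frame of tray between -0.004 and 0.004 m and angle between cup's own z axis and vertical below 0.08 rad and linear speed of cup below 0.03 m/s and contact force between the fingers and cup below 0.2 N), for 0.2 s.
2. the selector rests in the click of step 4, let go (value of joint selector between 1.9644 and 2.2244 rad and contact force between the fingers and selector below 0.2 N), for 0.3 s.
3. the start button is pressed down (value of joint start above 0.0045 m), for 0.05 s.
At the end, for the whole second after the job is handed in: The cup stands upright (within 0.08 rad), at rest, on the tray's mat, its centre within 32 mm of the tray's centre along each side (that is, flat inside the rim), released; the selector rests in step 4 (2.094 rad within 0.13); the start button is back up (within 1.5 mm) (all of step 1 and value of joint selector between 1.9644 and 2.2244 rad and value of joint start below 0.0015 m); the robot touches nothing.
It fails at once if the small bottle is moved more than 25 mm (distance of small_bottle from where it was at the start of the episode above 0.025 m).
It fails at once if the bench timer is moved more than 25 mm (distance of timer from where it was at the start of the episode above 0.025 m).
It fails at once if the petri dish is moved more than 25 mm (distance of petri_dish from where it was at the start of the episode above 0.025 m).
It fails at once if the small bottle is tipped over (angle between small_bottle's own z axis and vertical above 0.5 rad).
It fails at once if the cup is tipped over (angle between cup's own z axis and vertical above 0.8 rad).
It also fails if it takes over 72 s, if anything falls off the work surface, if the arm or the gripper's body presses on something with over 40 N, if the wrist force passes 120 N, or if a joint passes its speed limit or range.

## Robot

A 6-joint arm with a two-finger parallel gripper is mounted at the origin on a cart in front of the work surface, level with it; the furniture and walls round the work are solid. World frame = base frame: x ahead of the robot, y to its left, z up, the work surface at z = 0. Lengths are in m, angles in rad, forces in N, time in s.
With the tool pointing down it reaches from about 0.35 to 0.775 m from the base axis. Payload 7.3 kg.
Tool frame: the origin (TCP) lies at the centre of the arm's flange, where the gripper is bolted on; the fingertips stand 178 mm ahead of it and the grasp point (between the pads) lies 159 mm ahead of it; z points along the fingers, y is the line along which they close (so a half turn about z gives the same grasp; the last joint's range is limited). The gripper opens to 92 mm and grips with 3 to 60 N. Pads are 19 mm wide; open, the fingers measure 130 mm over their backs; the gripper's body (75 mm by 190 mm) begins 47 mm behind the grasp point.
Start: joints at [1.006, 0.342, 1.524, -0, 1.275, -0.146], TCP at [0.213, 0.48, 0.405] pointing down, gripper open.
Joint ranges: [-2.53, 2.53], [-0.77, 2.02], [0.04, 2.7], [-1, 4.14], [0.28, 2.66], [-3.11, 3.11]. Speed limits (rad/s): [2.57, 2.57, 3.14, 3.14, 3.14, 3.14].

## Interface

Orientations are given as [roll, pitch, yaw] about the fixed x, y, z axes, in that order (R = Rz(yaw) Ry(pitch) Rx(roll)).
In Python, from cell import robot gives the robot as it stands.
- The arm moves only by the tool drive_effector, called after "Request:" as name(argument=value, ...) on one line, values as JSON. Schema: {"type":"object","properties":{"moves":{"type":"array","items":{"type":"array","prefixItems":[{"type":"array","items":{"type":"number"},"minItems":3,"maxItems":3},{"type":"array","items":{"type":"number"},"minItems":3,"maxItems":3}],"minItems":2,"maxItems":2},"minItems":1,"maxItems":8},"aperture":{"type":"number"},"force":{"type":"number"},"only":{"type":"string"},"quiet":{"type":"boolean"},"lines":{"type":"string"}},"required":["moves"],"additionalProperties":false}. moves is a list of rows, 1 to 8 of them, each written [[dx, dy, dz], [rx, ry, rz]]: dx, dy, dz in a scale on which 1.0 is 0.3 m, then a rotation vector rx, ry, rz in parts of the range, where 1.0 means 4 rad; each row shifts and turns the commanded pose from where the row before left it, along the tool's axes as they then stand; what a row does not reach is not made up. A row lasts 1/12 s, in which the tool goes at most 0.0417 m and 0.125 rad, less where a joint would pass 70% of its speed; a pose out of reach is approached as far as the arm can. aperture is the finger opening in m, set as the call begins (left out keeps the last). The fingers move at their own pace and stop on an object; force is the grip in N (left out, the last holds). Time passes only in rows, so rows that do not move let the fingers close. The tool returns the time, the measured TCP pose, the force, the opening and the grip force at its end. only (a regular expression) keeps the lines of the reply that match it, lines (a string "A,B") keeps lines A to B, and quiet returns only ok. A shift or turn number past 1, either way, is cut back to 1. Input that does not fit is refused with a message, and nothing moves.
- robot.observe(): the state, without advancing time (a new reading comes with each control period).
- robot.read_camera(name): name is "scene" or "top"; returns a dict with "image" (420x560x3 uint8, red, green, blue), "fx", "fy", "cx", "cy" (pixels), "pose" (4x4, takes a point from camera to world coordinates). Camera axes: x right, y down, z forward; pixel columns grow to the right and rows downward; lengths in m; the calibration is good to about 2 mm. A picture is of the moment at which its call begins. There is no depth.
- robot.hand_in(): hands the job in; it is judged then, once.
The state is a dict: "time": time; "qpos": joint angles; "qvel": joint speeds; "joint_efforts": joint torques, N m; "tool_pos": TCP position; "tool_rot": TCP orientation; "contact_force": force on the tool from outside, world axes, zero at the start; "torque": the same for the moment, N m; "opening": finger opening in m; "grip_force": force on a finger pad.
Only numpy, scipy, OpenCV 4.12 (cv2) and the standard library are available. Lean on these libraries where they do the work, as an engineer would, in place of code of your own. Each camera call takes 0.05 s, during which the arm holds its last target. There are 200 camera calls.

## Working session

There is one attempt and no reset: what is moved stays moved. The work goes in short steps, Python scripts to look and compute and a tool call to move; the robot and the scene stay as the last step left them, time stands still between calls to the robot, and variables do not carry over. Pictures are saved under pics/ and viewed, at most 10 in all, crops included, and the job is handed in when it is done.

```bash
ls; mkdir -p pics
```

Run:
```python
from cell import robot
import cv2,numpy as np
for n in("scene","top"):
    c=robot.read_camera(n); cv2.imwrite(f"pics/{n}0.png",c["image"][:,:,::-1]); print(n,c["fx"],c["fy"],c["cx"],c["cy"],np.round(c["pose"],4).tolist())
s=robot.observe();print(s)
```

```text
cell.py
pics
scene 453.2369562640366 453.2369562640366 280.45730647958595 206.82509314416478 [[-0.9997, -0.0009, -0.0257, 0.5344], [0.0214, 0.5219, -0.8527, 0.9643], [0.0141, -0.853, -0.5217, 0.6956], [0.0, 0.0, 0.0, 1.0]]
top 496.5261294064117 496.5261294064117 273.9994705461024 207.86744241343 [[-0.1076, -0.9733, 0.2026, 0.2214], [-0.9942, 0.1061, -0.0182, -0.0204], [-0.0037, -0.2034, -0.9791, 1.442], [0.0, 0.0, 0.0, 1.0]]
{'time': 0.1, 'qpos': array([ 1.00602740e+00,  3.42667361e-01,  1.52490893e+00, -5.66190032e-06,
        1.27542792e+00, -1.46013257e-01]), 'qvel': array([ 1.55060824e-03, -1.21223122e-03, -3.66192404e-03,  1.63753002e-03,
       -3.35295616e-03, -6.45960118e-05]), 'joint_efforts': array([ 2.51364130e-03, -4.32007742e+01, -2.44693977e+01,  7.19201728e-02,
        5.25799650e-02, -1.05009080e-04]), 'tool_pos': array([0.21340055, 0.479543  , 0.40411125]), 'tool_rot': array([-3.14019533e+00, -2.00017945e-04,  2.72283849e+00]), 'contact_force': array([ 0.13390072, -0.36692951,  0.59367974]), 'torque': array([0.01582752, 0.02015194, 0.01005058]), 'grip_force': 0.0, 'opening': 0.0915903935501953}
```

View pics/top0.png

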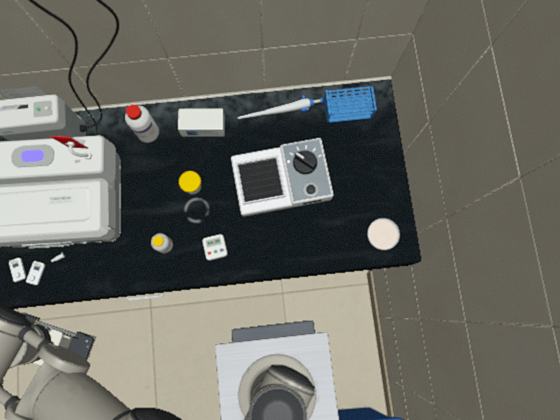

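View pics/scene0.png

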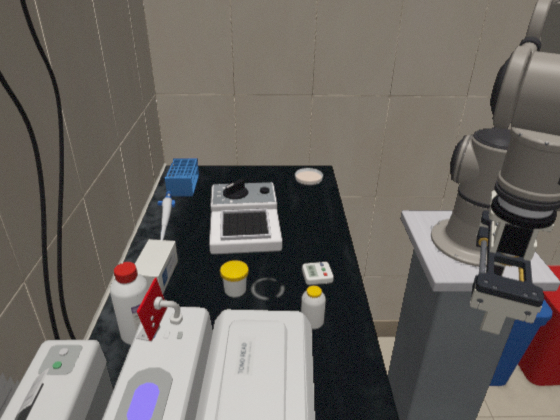

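Top view: the cup's yellow lid is at (190,182), the bottle at (161,243), the timer at (215,247), the mat at about (261,181), the selector at (305,161), the button at (311,189) and the dish at (383,234). In the scene view the cup is at (235,275). Next I'll measure them.

Create h.py:
```python
from cell import robot
import cv2,numpy as np
def ray(c,u,v,z):
    P=c["pose"]; d=P[:3,:3]@np.array([(u-c["cx"])/c["fx"],(v-c["cy"])/c["fy"],1]); o=P[:3,3]
    return (o+d*(z-o[2])/d[2])[:2]
def blobs(m,amin=30):
    n,l,s,ce=cv2.connectedComponentsWithStats(m.astype(np.uint8)); return [(s[i].tolist(),ce[i].round(2),(l==i)) for i in range(1,n) if s[i][4]>=amin]
```

Run:
```python
from h import *
for n in("top","scene"):
    c=robot.read_camera(n); im=c["image"]; hsv=cv2.cvtColor(im,cv2.COLOR_RGB2HSV)
    y=(hsv[...,0]>18)&(hsv[...,0]<32)&(hsv[...,1]>150)&(hsv[...,2]>100)
    for s,ce,m in blobs(y): print(n,"yellow",s,ce,ray(c,*ce,0.062))
    if n=="top":
        g=im.max(2)
        roi=np.zeros(g.shape,bool); roi[140:215,230:335]=1
        for s,ce,m in blobs((g<75)&roi):
            r=cv2.minAreaRect(np.argwhere(m)[:,::-1].astype(np.float32)); b=cv2.boxPoints(r)
            print("dark",s,ce,"rect",np.round(r[0],1),np.round(r[1],1),r[2],[ray(c,*p,.045).round(4).tolist() for p in b],ray(c,*r[0],.045),ray(c,*r[0],.072))
        cv2.imwrite("pics/crop.png",cv2.resize(im[130:225,225:340,::-1],None,fx=6,fy=6,interpolation=cv2.INTER_CUBIC))
    else:
        print(im.shape); cv2.imwrite("pics/crop2.png",cv2.resize(im[170:300,190:300,::-1],None,fx=4.5,fy=4.5,interpolation=cv2.INTER_CUBIC))
```

```text
top yellow [179, 171, 22, 21, 382] [189.3  181.01] [0.61170367 0.18727543]
top yellow [153, 236, 10, 10, 78] [157.6  240.63] [0.44910141 0.28826619]
dark [230, 140, 74, 75, 951] [247.39 161.87] rect [266.5 177. ] [74. 73.] 90.0 [[0.7285, 0.0609], [0.705, -0.1538], [0.4837, -0.1271], [0.5063, 0.0809]] [ 0.60413005 -0.03462447] [ 0.59673327 -0.03435023]
dark [255, 140, 80, 75, 1076] [315.54 190.95] rect [294.5 177. ] [74. 79.] 90.0 [[0.7205, -0.0126], [0.695, -0.2448], [0.474, -0.2154], [0.4986, 0.0096]] [ 0.59527904 -0.11564806] [ 0.58805332 -0.11380785]
dark [293, 151, 24, 23, 394] [304.93 162.56] rect [304.5 162. ] [22. 23.] 90.0 [[0.6744, -0.1204], [0.667, -0.1877], [0.6005, -0.1793], [0.6077, -0.1127]] [ 0.6372553  -0.15003163] [ 0.62921829 -0.14752687]
dark [239, 159, 43, 42, 1352] [260.02 179.59] rect [260.1 179.4] [36.4 37.5] 79.3803482055664 [[0.6492, 0.0436], [0.6585, -0.0658], [0.5492, -0.0735], [0.5404, 0.0344]] [ 0.59890716 -0.01529677] [ 0.59161132 -0.0153961 ]
dark [307, 185, 8, 9, 46] [310.35 188.74] rect [310.5 189. ] [8. 7.] 90.0 [[0.5675, -0.1489], [0.5653, -0.1691], [0.5416, -0.1661], [0.5438, -0.146]] [ 0.55453623 -0.15752933] [ 0.54809796 -0.15487966]
scene yellow [220, 260, 29, 21, 480] [233.84 270.19] [0.61039514 0.19295852]
scene yellow [307, 285, 15, 12, 144] [313.79 290.78] [0.44165863 0.25982786]
(420, 560, 3)
```

View pics/crop.png

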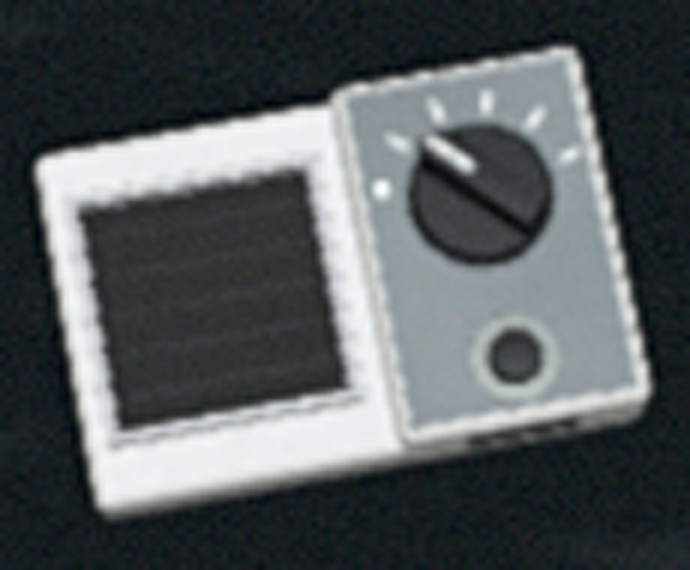

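First call: 4 rotate rows + 4 translation rows.

Top crop: the selector nose points at bar 1 (bar 1 at (398,143), nose line (473,170)→(427,138)), so it starts in step 1. The button is at (514,355). The shaker yaw from the mat edges is about 0.085 rad. I'll turn the tool to yaw π and move towards the cup.

Units first: shifts go in shares of 0.3 m and turns go in shares of 4 rad. So -0.035 m / 0.3 = -0.1167, -0.015 m / 0.3 = -0.05, -0.105 rad / 4 = -0.0263.

Request:
drive_effector(moves=[[[0, 0, 0], [0, 0, -0.0263]], [[0, 0, 0], [0, 0, -0.0263]], [[0, 0, 0], [0, 0, -0.0263]], [[0, 0, 0], [0, 0, -0.026]], [[-0.05, -0.1167, 0], [0, 0, 0]], [[-0.05, -0.1167, 0], [0, 0, 0]], [[-0.05, -0.1167, 0], [0, 0, 0]], [[-0.05, -0.1167, 0], [0, 0, 0]]], aperture=0.092)

```text
time: 0.87
tool_pos: [0.2736, 0.3382, 0.4045]
tool_rot: [-3.141, -0.0, -3.14]
contact_force: [1.3, -0.3, 0.6]
opening: 0.0917
grip_force: 0.0
```

Request:
drive_effector(moves=[[[-0.05, -0.1167, 0], [0, 0, 0]], [[-0.05, -0.1167, 0], [0, 0, 0]], [[-0.1333, -0.0333, 0], [0, 0, 0]], [[-0.1333, -0.0333, 0], [0, 0, 0]], [[-0.1333, -0.0333, 0], [0, 0, 0]], [[-0.1333, -0.0333, 0], [0, 0, 0]], [[-0.1333, -0.0333, 0], [0, 0, 0]], [[-0.1333, -0.0333, 0], [0, 0, 0]]])

```text
time: 1.53
tool_pos: [0.5453, 0.2087, 0.4045]
tool_rot: [3.142, -0.0, 3.141]
contact_force: [1.4, 0.6, 1.2]
opening: 0.0918
grip_force: 0.0
```

In the tool's units: 0.035 m / 0.3 = 0.1167, -0.034 m / 0.3 = -0.1133.

Request:
drive_effector(moves=[[[-0.11, -0.0367, 0], [0, 0, 0]], [[-0.1133, -0.0333, 0], [0, 0, 0]], [[0, 0, 0.1167], [0, 0, 0]], [[0, 0, 0.1167], [0, 0, 0]], [[0, 0, 0.1167], [0, 0, 0]], [[0, 0, 0.0833], [0, 0, 0]], [[0, 0, 0], [0, 0, 0]]])

```text
time: 2.12
tool_pos: [0.6089, 0.1883, 0.2682]
tool_rot: [-3.14, -0.012, 3.142]
contact_force: [-1.1, -0.5, -0.6]
opening: 0.092
grip_force: 0.0
```

Run:
```python
from h import *
c=robot.read_camera("scene"); cv2.imwrite("pics/s1.png",cv2.resize(c["image"][180:310,150:330,::-1],None,fx=4,fy=4,interpolation=cv2.INTER_CUBIC))
```

```text
(no output)
```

View pics/s1.png

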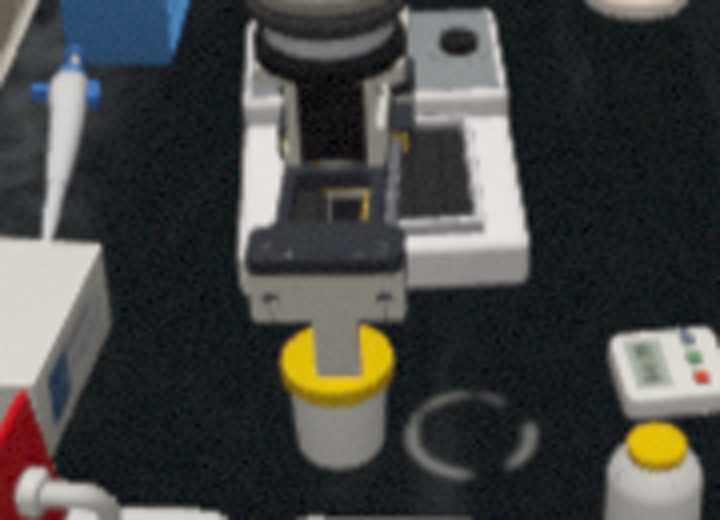

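The near finger is centred in x over the lid (finger at 338, lid centre at 338 in the crop). I'll go down and grip.

In the tool's units: 0.02 m / 0.3 = 0.0667, 0.014 m / 0.3 = 0.0467.

Request:
drive_effector(moves=[[[-0.0033, 0, 0.0667], [0, 0, 0]], [[0, 0, 0.0667], [0, 0, 0]], [[0, 0, 0.0467], [0, 0, 0]], [[0, 0, 0], [0, 0, 0]]])

```text
time: 2.5
tool_pos: [0.6114, 0.1888, 0.2202]
tool_rot: [-3.141, -0.002, -3.141]
contact_force: [-0.7, -0.3, 0.3]
opening: 0.0919
grip_force: 0.0
```

Request:
drive_effector(moves=[[[0, 0, 0], [0, 0, 0]], [[0, 0, 0], [0, 0, 0]], [[0, 0, 0], [0, 0, 0]], [[0, 0, 0], [0, 0, 0]], [[0, 0, 0], [0, 0, 0]], [[0, 0, 0], [0, 0, 0]], [[0, 0, 0], [0, 0, 0]], [[0, 0, 0], [0, 0, 0]]], aperture=0.04, force=15)

```text
time: 3.17
tool_pos: [0.6119, 0.1886, 0.2216]
tool_rot: [3.141, 0.002, -3.141]
contact_force: [-1.1, -0.7, 7.1]
opening: 0.0602
grip_force: 15.0
```

In the tool's units: 0.004 m / 0.3 = 0.0133.

Request:
drive_effector(moves=[[[0, 0, 0], [0, 0, 0]], [[0, 0, 0], [0, 0, 0]], [[0, 0, 0], [0, 0, 0]], [[0, 0, 0.0133], [0, 0, 0]], [[0, 0, 0.0133], [0, 0, 0]], [[0, 0, 0], [0, 0, 0]], [[0, 0, 0], [0, 0, 0]]], aperture=0.092)

```text
time: 3.75
tool_pos: [0.6113, 0.1888, 0.212]
tool_rot: [-3.141, -0.001, -3.141]
contact_force: [-0.1, -0.3, 1.0]
opening: 0.0913
grip_force: 0.0
```

Request:
drive_effector(moves=[[[0, 0, 0], [0, 0, 0]], [[0, 0, 0], [0, 0, 0]], [[0, 0, 0], [0, 0, 0]], [[0, 0, 0], [0, 0, 0]], [[0, 0, 0], [0, 0, 0]], [[0, 0, 0], [0, 0, 0]], [[0, 0, 0], [0, 0, 0]], [[0, 0, 0], [0, 0, 0]]], aperture=0.04, force=15)

```text
time: 4.42
tool_pos: [0.6116, 0.1886, 0.2129]
tool_rot: [3.142, 0.0, -3.141]
contact_force: [-1.1, -1.3, 1.3]
opening: 0.0606
grip_force: 15.0
```

In the tool's units: -0.03 m / 0.3 = -0.1, -0.02 m / 0.3 = -0.0667.

Request:
drive_effector(moves=[[[0, 0, -0.0667], [0, 0, 0]], [[0, 0, -0.1], [0, 0, 0]], [[0, 0, -0.1], [0, 0, 0]], [[0, 0, -0.1], [0, 0, 0]], [[0.0067, -0.1, 0], [0, 0, 0]], [[0.0067, -0.1, 0], [0, 0, 0]], [[0.0067, -0.1, 0], [0, 0, 0]], [[0.0067, -0.1, 0], [0, 0, 0]]])

```text
time: 5.08
tool_pos: [0.6031, 0.0678, 0.3227]
tool_rot: [3.141, -0.0, -3.141]
contact_force: [-0.3, -0.3, -0.9]
opening: 0.06
grip_force: 15.0
```

Request:
drive_effector(moves=[[[0.0067, -0.1, 0], [0, 0, 0]], [[0.0067, -0.1, 0], [0, 0, 0]], [[0, -0.08, 0], [0, 0, 0]], [[0, 0, 0], [0, 0, 0]], [[0, 0, 0.0667], [0, 0, 0]], [[0, 0, 0.0667], [0, 0, 0]], [[0, 0, 0], [0, 0, 0]], [[0, 0, 0], [0, 0, 0]]])

```text
time: 5.75
tool_pos: [0.5993, -0.0148, 0.2818]
tool_rot: [3.141, -0.003, -3.141]
contact_force: [-0.3, -0.1, -1.1]
opening: 0.0603
grip_force: 15.0
```

Run:
```python
from h import *
for n in("scene",):
  c=robot.read_camera("scene"); cv2.imwrite("pics/s2.png",cv2.resize(c["image"][150:290,170:320,::-1],None,fx=4,fy=4,interpolation=cv2.INTER_CUBIC))
```

```text
(no output)
```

View pics/s2.png

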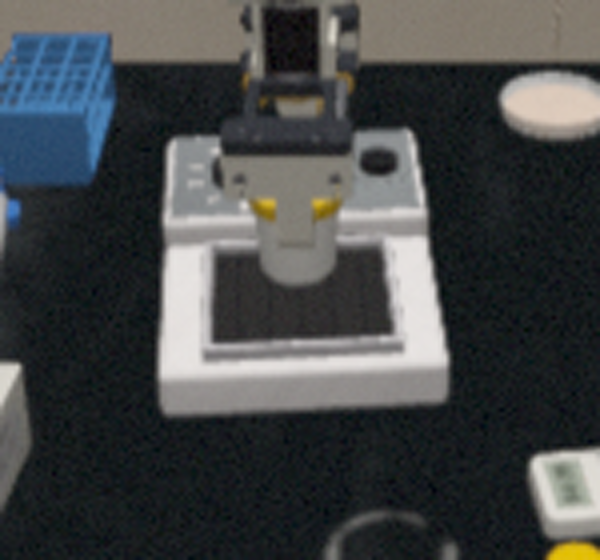

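The cup is held upright over the mat, centred left to right. I'll lower it about 24 mm and release.

In the tool's units: 0.01 m / 0.3 = 0.0333, 0.008 m / 0.3 = 0.0267.

Request:
drive_effector(moves=[[[0, 0, 0.0333], [0, 0, 0]], [[0, 0, 0.0267], [0, 0, 0]], [[0, 0, 0.01], [0, 0, 0]], [[0, 0, 0.0067], [0, 0, 0]], [[0, 0, 0], [0, 0, 0]]])

```text
time: 6.22
tool_pos: [0.5995, -0.0152, 0.2592]
tool_rot: [3.141, -0.001, -3.141]
contact_force: [0.2, -0.1, -1.4]
opening: 0.0602
grip_force: 15.0
```

In the tool's units: 0.001 m / 0.3 = 0.0033.

Request:
drive_effector(moves=[[[0, 0, 0.0033], [0, 0, 0]], [[0, 0, 0.0033], [0, 0, 0]], [[0, 0, 0], [0, 0, 0]], [[0, 0, 0], [0, 0, 0]]])

```text
time: 6.55
tool_pos: [0.5996, -0.0153, 0.258]
tool_rot: [3.142, 0.0, -3.141]
contact_force: [-0.1, 0.2, -0.9]
opening: 0.0604
grip_force: 15.0
```

In the tool's units: 0.001 m / 0.3 = 0.0033.

Request:
drive_effector(moves=[[[0, 0, 0.0033], [0, 0, 0]], [[0, 0, 0.0033], [0, 0, 0]], [[0, 0, 0], [0, 0, 0]], [[0, 0, 0], [0, 0, 0]]])

```text
time: 6.88
tool_pos: [0.6001, -0.0154, 0.2576]
tool_rot: [-3.141, 0.003, -3.141]
contact_force: [-0.9, -0.0, 7.5]
opening: 0.0607
grip_force: 15.0
```

On the mat. Releasing and rising.

Request:
drive_effector(moves=[[[0, 0, 0], [0, 0, 0]], [[0, 0, 0], [0, 0, 0]], [[0, 0, 0], [0, 0, 0]], [[0, 0, 0], [0, 0, 0]], [[0, 0, 0], [0, 0, 0]], [[0, 0, 0], [0, 0, 0]]], aperture=0.092)

```text
time: 7.38
tool_pos: [0.5996, -0.0153, 0.2555]
tool_rot: [3.141, -0.0, -3.141]
contact_force: [0.1, 0.7, -0.2]
opening: 0.0914
grip_force: 0.0
```

Request:
drive_effector(moves=[[[0, 0, -0.0667], [0, 0, 0]], [[0, 0, -0.1], [0, 0, 0]], [[0, 0, -0.1], [0, 0, 0]], [[0, 0, -0.1], [0, 0, 0]], [[0, 0, 0], [0, 0, -0.03]], [[0, 0, 0], [0, 0, -0.03]], [[0, 0, 0], [0, 0, -0.03]], [[0, 0, 0], [0, 0, -0.03]]])

```text
time: 8.05
tool_pos: [0.5995, -0.0152, 0.3658]
tool_rot: [3.142, 0.0, -2.655]
contact_force: [0.6, 0.7, 0.7]
opening: 0.0919
grip_force: 0.0
```

Request:
drive_effector(moves=[[[0, 0, 0], [0, 0, -0.03]], [[0, 0, 0], [0, 0, -0.03]], [[0, 0, 0], [0, 0, -0.03]], [[0, 0, 0], [0, 0, -0.0075]], [[0, 0, 0], [0, 0, 0]], [[0, 0, 0], [0, 0, 0]]], aperture=0.05)

```text
time: 8.55
tool_pos: [0.5996, -0.0152, 0.3656]
tool_rot: [3.141, -0.0, -2.273]
contact_force: [-0.2, 0.1, -0.1]
opening: 0.0563
grip_force: 0.0
```

Run:
```python
from h import *
for n in("scene","top"):
    c=robot.read_camera(n); im=c["image"]; hsv=cv2.cvtColor(im,cv2.COLOR_RGB2HSV)
    y=(hsv[...,0]>18)&(hsv[...,0]<32)&(hsv[...,1]>150)&(hsv[...,2]>100)
    for s,ce,m in blobs(y,10): print(n,"yellow",s,ce,ray(c,*ce,0.107))
c=robot.read_camera("scene"); im=c["image"]
cv2.imwrite("pics/s3.png",cv2.resize(im[150:290,170:320,::-1],None,fx=4,fy=4,interpolation=cv2.INTER_CUBIC))
# button: dark blob from scene view
roi=np.zeros(im.shape[:2],bool); roi[183:198,255:275]=1
for s,ce,m in blobs((im.max(2)<75)&roi,10): print("button scene",s,ce,ray(c,*ce,.072))
p=np.array([.63,-.148,.06])
t=robot.observe()["tool_pos"];print(t)
d=np.array([.6298,-.148])-t[:2]; yaw=robot.observe()["tool_rot"][2]; print(yaw)
print("tool dx,dy",d@[np.cos(yaw),np.sin(yaw)], d@[np.sin(yaw),-np.cos(yaw)])
```

```text
scene yellow [255, 139, 6, 3, 11] [257.64 140.  ] [ 0.57121276 -0.41702564]
scene yellow [232, 197, 23, 16, 292] [243.07 205.  ] [ 0.59878547 -0.00647512]
scene yellow [307, 285, 15, 12, 144] [313.74 290.74] [0.44833144 0.30974185]
top yellow [153, 236, 10, 10, 78] [157.6  240.63] [0.44167693 0.27819965]
button scene [260, 187, 9, 7, 49] [264.06 190.22] [ 0.54779899 -0.1441916 ]
[ 0.59956357 -0.01526242  0.36566529]
-2.2723744554369913
tool dx,dy 0.08187290860893631 -0.10876733698789386
```

View pics/s3.png

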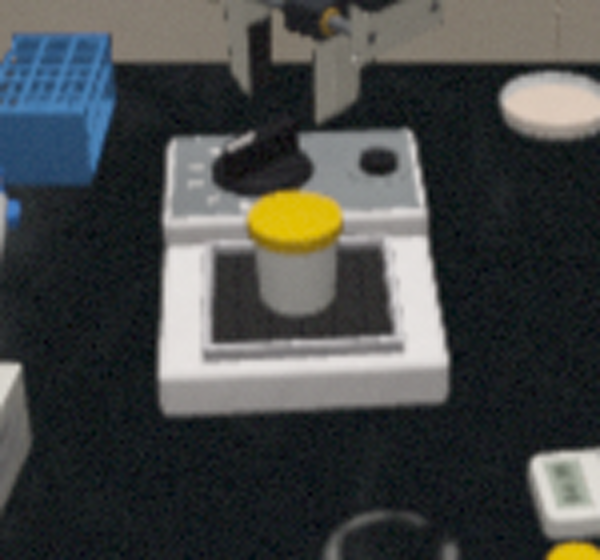

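The cup stands upright in the tray (base at about (297,295) of the crop, inside the rim), and the selector is unchanged. Moving over the selector.

In the tool's units: 0.03 m / 0.3 = 0.1, -0.0272 m / 0.3 = -0.0907.

Request:
drive_effector(moves=[[[0.0683, -0.0907, 0], [0, 0, 0]], [[0.0683, -0.0907, 0], [0, 0, 0]], [[0.0683, -0.0907, 0], [0, 0, 0]], [[0.0683, -0.0907, 0], [0, 0, 0]], [[0, 0, 0.1], [0, 0, 0]], [[0, 0, 0.1], [0, 0, 0]], [[0, 0, 0], [0, 0, 0]], [[0, 0, 0], [0, 0, 0]]], aperture=0.045)

```text
time: 9.37
tool_pos: [0.6296, -0.148, 0.3044]
tool_rot: [3.138, -0.001, -2.272]
contact_force: [0.3, 0.3, 0.8]
opening: 0.0447
grip_force: 0.0
```

Run:
```python
from h import *
c=robot.read_camera("scene"); im=c["image"]
cv2.imwrite("pics/s4.png",cv2.resize(im[130:230,190:300,::-1],None,fx=5,fy=5,interpolation=cv2.INTER_CUBIC))
```

```text
(no output)
```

View pics/s4.png

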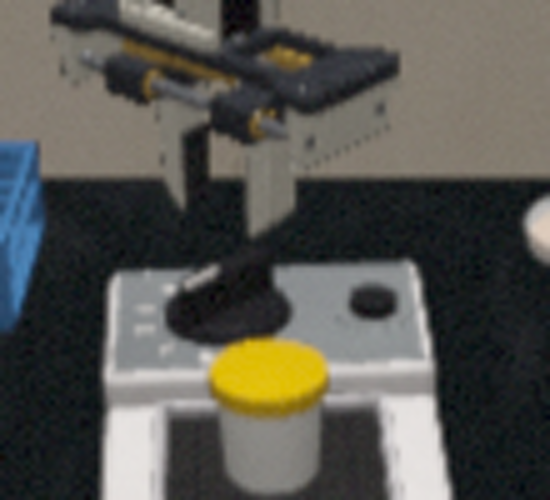

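The fingers, at about (180,190) and (270,215), straddle the bar line. I'll descend carefully.

In the tool's units: 0.02 m / 0.3 = 0.0667, 0.015 m / 0.3 = 0.05.

Request:
drive_effector(moves=[[[0, 0, 0.0667], [0, 0, 0]], [[0, 0, 0.05], [0, 0, 0]], [[0, 0, 0.0333], [0, 0, 0]], [[0, 0, 0.0167], [0, 0, 0]], [[0, 0, 0.0067], [0, 0, 0]], [[0, 0, 0], [0, 0, 0]], [[0, 0, 0], [0, 0, 0]]])

```text
time: 10.0
tool_pos: [0.6303, -0.1481, 0.2549]
tool_rot: [-3.14, 0.001, -2.271]
contact_force: [-0.2, -0.3, 1.0]
opening: 0.0451
grip_force: 0.0
```

Request:
drive_effector(moves=[[[0, 0, 0], [0, 0, 0]], [[0, 0, 0], [0, 0, 0]], [[0, 0, 0], [0, 0, 0]], [[0, 0, 0], [0, 0, 0]], [[0, 0, 0], [0, 0, 0]], [[0, 0, 0], [0, 0, 0]], [[0, 0, 0], [0, 0, 0]]], aperture=0.01, force=15)

```text
time: 10.58
tool_pos: [0.6314, -0.1496, 0.2542]
tool_rot: [-3.134, 0.002, -2.272]
contact_force: [8.7, -7.1, -5.5]
opening: 0.0155
grip_force: 15.0
```

The bar sits about 2 mm toward −y in tool axes, so I'll shift to relieve the side load, then grip harder and turn.

In the tool's units: -0.002 m / 0.3 = -0.0067.

Request:
drive_effector(moves=[[[0, -0.0067, 0], [0, 0, 0]], [[0, 0, 0], [0, 0, 0]], [[0, 0, 0], [0, 0, 0]]], aperture=0.01, force=40)

```text
time: 10.83
tool_pos: [0.6321, -0.15, 0.2541]
tool_rot: [-3.138, 0.001, -2.272]
contact_force: [5.9, -4.5, -1.6]
opening: 0.0153
grip_force: 40.0
```

In the tool's units: -0.002 m / 0.3 = -0.0067.

Request:
drive_effector(moves=[[[0, -0.0067, 0], [0, 0, 0]], [[0, 0, 0], [0, 0, 0]], [[0, 0, 0], [0, 0, 0]]])

```text
time: 11.08
tool_pos: [0.6328, -0.1504, 0.2541]
tool_rot: [3.141, 0.0, -2.271]
contact_force: [-0.9, 0.8, 3.9]
opening: 0.0157
grip_force: 40.0
```

In the tool's units: 0.1 rad / 4 = 0.025.

Request:
drive_effector(moves=[[[0, 0, 0], [0, 0, 0.025]], [[0, 0, 0], [0, 0, 0.025]], [[0, 0, 0], [0, 0, 0.025]], [[0, 0, 0], [0, 0, 0.025]], [[0, 0, 0], [0, 0, 0.025]]])

```text
time: 11.5
tool_pos: [0.6329, -0.1506, 0.2541]
tool_rot: [-3.141, 0.0, -2.776]
contact_force: [0.1, -0.4, 3.9]
opening: 0.0156
grip_force: 40.0
```

Run:
```python
from h import *
print(robot.observe()["torque"])
```

```text
[ 0.12891497 -0.02113484  0.01772701]
```

In the tool's units: 0.12 rad / 4 = 0.03.

Request:
drive_effector(moves=[[[0, 0, 0], [0, 0, 0.03]], [[0, 0, 0], [0, 0, 0.03]], [[0, 0, 0], [0, 0, 0.03]], [[0, 0, 0], [0, 0, 0.03]], [[0, 0, 0], [0, 0, 0.03]], [[0, 0, 0], [0, 0, 0.03]], [[0, 0, 0], [0, 0, 0.03]], [[0, 0, 0], [0, 0, 0.03]]])

```text
time: 12.17
tool_pos: [0.6329, -0.151, 0.2541]
tool_rot: [-3.141, 0.001, 2.546]
contact_force: [-1.2, -2.1, 3.3]
opening: 0.0159
grip_force: 40.0
```

Request:
drive_effector(moves=[[[0, 0, 0], [0, 0, 0.025]], [[0, 0, 0], [0, 0, 0.0075]], [[0, 0, 0], [0, 0, 0]], [[0, 0, 0], [0, 0, 0]]])

```text
time: 12.5
tool_pos: [0.6329, -0.1511, 0.2541]
tool_rot: [-3.141, 0.001, 2.423]
contact_force: [-0.8, -3.3, 3.7]
opening: 0.0157
grip_force: 40.0
```

Request:
drive_effector(moves=[[[0, 0, 0], [0, 0, 0]], [[0, 0, 0], [0, 0, 0]], [[0, 0, 0], [0, 0, 0]], [[0, 0, 0], [0, 0, 0]], [[0, 0, 0], [0, 0, 0]], [[0, 0, 0], [0, 0, 0]]], aperture=0.045, force=10)

```text
time: 13.0
tool_pos: [0.6329, -0.1505, 0.2535]
tool_rot: [3.142, -0.0, 2.422]
contact_force: [0.5, 0.4, 1.0]
opening: 0.0444
grip_force: 0.0
```

Request:
drive_effector(moves=[[[0, 0, -0.0333], [0, 0, 0]], [[0, 0, -0.0667], [0, 0, 0]], [[0, 0, -0.1], [0, 0, 0]], [[0, 0, -0.1], [0, 0, 0]], [[0, 0, 0], [0, 0, 0]], [[0, 0, 0], [0, 0, 0]]])

```text
time: 13.5
tool_pos: [0.6332, -0.1507, 0.3469]
tool_rot: [3.139, 0.005, 2.422]
contact_force: [-0.6, -0.6, 0.1]
opening: 0.0444
grip_force: 0.0
```

Run:
```python
from h import *
c=robot.read_camera("scene"); im=c["image"]
a=cv2.resize(im[140:230,195:295,::-1],None,fx=5,fy=5,interpolation=cv2.INTER_CUBIC)
cv2.imwrite("pics/s5.png",a)
yaw=robot.observe()["tool_rot"][2];t=robot.observe()["tool_pos"]
b=np.array([.6328,-.1507])-.082*np.array([np.cos(.0845),np.sin(.0845)]); print("button",b)
for b in (b,[.548,-.155],[.5495,-.1565]):
  d=b-t[:2];print("tool dx,dy",d@[np.cos(yaw),np.sin(yaw)], d@[np.sin(yaw),-np.cos(yaw)])
```

```text
button [ 0.55109258 -0.15762076]
tool dx,dy 0.05684885652015822 -0.05917796693370768
tool dx,dy 0.06090197694641767 -0.059245862068131504
tool dx,dy 0.058785225678357 -0.05938501690693837
```

View pics/s5.png

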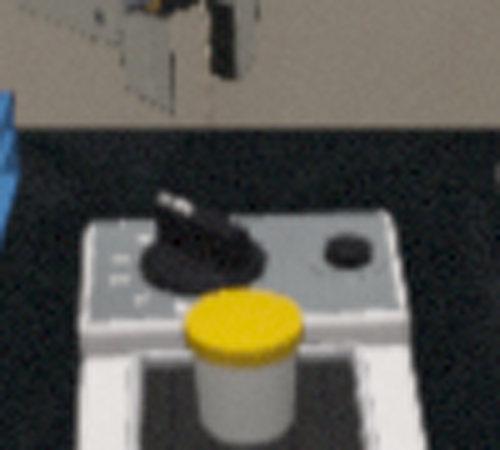

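The nose at (175,200) now points rear-right, i.e. step 4, and the cup is undisturbed. Next I'll move over the button with the fingers closed.

In the tool's units: 0.03 m / 0.3 = 0.1, -0.0297 m / 0.3 = -0.099.

Request:
drive_effector(moves=[[[0.0967, -0.0987, 0], [0, 0, 0]], [[0.0967, -0.099, 0], [0, 0, 0]], [[0, 0, 0], [0, 0, 0]], [[0, 0, 0.1], [0, 0, 0]], [[0, 0, 0.1], [0, 0, 0]], [[0, 0, 0.0667], [0, 0, 0]], [[0, 0, 0], [0, 0, 0]], [[0, 0, 0], [0, 0, 0]]], aperture=0.0)

```text
time: 14.22
tool_pos: [0.55, -0.1569, 0.2624]
tool_rot: [-3.141, -0.004, 2.422]
contact_force: [1.1, 0.4, 0.9]
opening: 0.001
grip_force: 0.0
```

Run:
```python
from h import *
c=robot.read_camera("scene"); im=c["image"]
a=cv2.resize(im[140:230,195:295,::-1],None,fx=5,fy=5,interpolation=cv2.INTER_CUBIC)
cv2.imwrite("pics/s6.png",a)
```

```text
(no output)
```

View pics/s6.png

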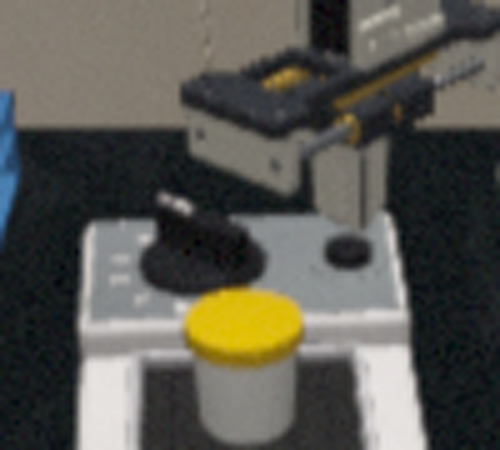

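The fingertips at (352,225) are right over the button at (349,252). Pressing.

In the tool's units: 0.008 m / 0.3 = 0.0267, 0.004 m / 0.3 = 0.0133.

Request:
drive_effector(moves=[[[0, 0, 0.0267], [0, 0, 0]], [[0, 0, 0.0133], [0, 0, 0]], [[0, 0, 0.01], [0, 0, 0]], [[0, 0, 0.0067], [0, 0, 0]], [[0, 0, 0], [0, 0, 0]], [[0, 0, 0], [0, 0, 0]]])

```text
time: 14.77
tool_pos: [0.5504, -0.1571, 0.2472]
tool_rot: [3.141, 0.001, 2.422]
contact_force: [0.1, 0.7, 3.3]
opening: 0.0006
grip_force: 1.5
```

In the tool's units: 0.002 m / 0.3 = 0.0067, 0.001 m / 0.3 = 0.0033.

Request:
drive_effector(moves=[[[0, 0, 0.0067], [0, 0, 0]], [[0, 0, 0.0067], [0, 0, 0]], [[0, 0, 0.0033], [0, 0, 0]], [[0, 0, 0], [0, 0, 0]], [[0, 0, 0], [0, 0, 0]], [[0, 0, 0], [0, 0, 0]]])

```text
time: 15.27
tool_pos: [0.5504, -0.157, 0.244]
tool_rot: [3.141, 0.002, 2.422]
contact_force: [-5.3, 1.7, 18.2]
opening: 0.0003
grip_force: 9.5
```

Fully down: the tips are at 66 mm with 18 N, past the spring's 5 N. I'll rise clear and check.

In the tool's units: -0.04 m / 0.3 = -0.1333, -0.03 m / 0.3 = -0.1.

Request:
drive_effector(moves=[[[0, 0, -0.0333], [0, 0, 0]], [[0, 0, -0.1], [0, 0, 0]], [[0, 0, -0.1333], [0, 0, 0]], [[0, 0, -0.1333], [0, 0, 0]], [[0, 0, -0.0667], [0, 0, 0]], [[0.1333, 0, 0], [0, 0, 0]], [[0.1333, 0, 0], [0, 0, 0]], [[0.1333, 0, 0], [0, 0, 0]]])

```text
time: 15.93
tool_pos: [0.4587, -0.0773, 0.3814]
tool_rot: [3.142, -0.0, 2.421]
contact_force: [0.1, 0.8, 0.3]
opening: 0.0004
grip_force: 0.0
```

Request:
drive_effector(moves=[[[0, 0, 0], [0, 0, 0]], [[0, 0, 0], [0, 0, 0]], [[0, 0, 0], [0, 0, 0]], [[0, 0, 0], [0, 0, 0]], [[0, 0, 0], [0, 0, 0]], [[0, 0, 0], [0, 0, 0]], [[0, 0, 0], [0, 0, 0]], [[0, 0, 0], [0, 0, 0]]])

```text
time: 16.6
tool_pos: [0.4603, -0.0783, 0.3815]
tool_rot: [-3.142, -0.0, 2.421]
contact_force: [-0.2, -0.5, 0.4]
opening: 0.0003
grip_force: 0.0
```

Run:
```python
from h import *
c=robot.read_camera("top"); im=c["image"]
a=cv2.resize(im[130:260,150:340,::-1],None,fx=4,fy=4,interpolation=cv2.INTER_CUBIC)
cv2.imwrite("pics/t7.png",a)
```

```text
(no output)
```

View pics/t7.png

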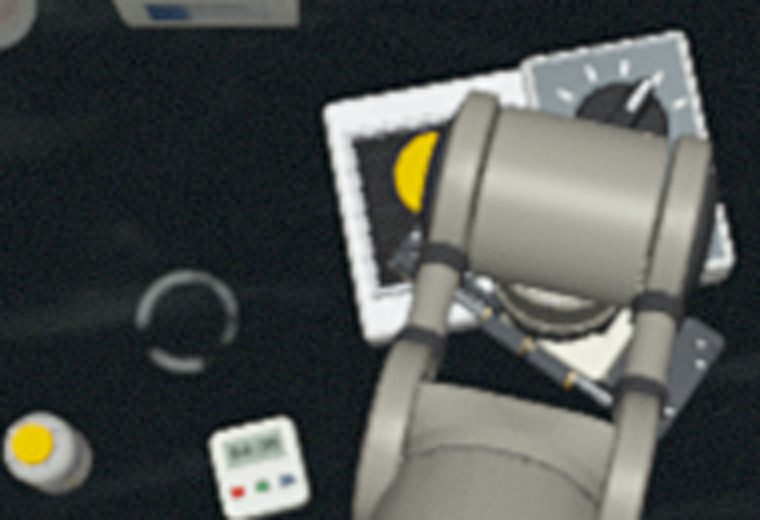

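The selector's white line at (635,93) points at bar 4, the cup is in the tray, and the bottle and timer are unmoved. Handing in.

```bash
python3 -c "
from cell import robot
print(robot.hand_in())"
```

```text
the job is handed in; nothing more can be done
None
```

I handed the job in at about 16.7 s: the cup stands on the tray mat, the selector points at step 4 and the start button was pressed fully down and released, though `hand_in()` gave no verdict and the arm hid the button and the petri dish was out of frame in my last picture.

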